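# Clamp a spice jar in the one-hand jar clamp and keep hold

## Task

The cap of the spice jar with the dark brown cap is stuck: stand that jar upright in the middle of the round sprung seat of the bench clamp and let go of it. Then close the clamp only by pumping its two red levers, squeezing them fully together and letting them spring back, until the orange pad has pushed the jar into the V jaw and is itself pressed back by roughly a centimetre (two red pins come out behind it); do not pump on after that or the jar cracks. Finish while still holding the levers fully squeezed together, and leave the other things alone.

Things in the scene. Friction and masses are not known exactly. Their poses are not given: they have to be found in the camera images.
- spice_jar: glass spice jar with a dark brown cap (green disc in the middle of its top) and a green label, round, 105 tall; glass 42 in diameter, cap 44 in diameter from 85 up; about 250 g (170 to 350). Origin: centre of its underside, z up. It starts standing on the small left-hand table (top 1 higher).
- green_cap_jar: bystander: similar jar with a cap that is green all over and a pale label, 46 in diameter, 106 tall, origin centre of underside. Leave alone.
- salt: bystander: salt shaker with a grey cap, 44 in diameter, 90 tall, origin centre of underside. Leave alone.
- cup: bystander: cream cup, 88 in diameter, 61 tall, with a handle, origin centre of underside. Leave alone.
- clamp: bench jar clamp fixed to the table: base plate 100 (x) by 285 (y), 12 high; origin on the table below the bar. Its y axis runs along the bar from the blue squeeze head (66 x 60, top at z = 68, centre y = -95) past the round seat (y = +85) to the fixed V jaw (52 wide, top at z = 85, y = +110 to +141); z up. The bar can stick out 67 beyond the base at the head's end.
- grip (a point): point midway between the two red levers at the height to squeeze them, 105 above the table, from above. They stand on either side of it along the clamp's x axis and are squeezed together along it, moving mirrored. Each grip is 28 wide (clamp y), from 82 to 128 above the table; over their outer faces here about 57 at rest, 35 fully squeezed.
- lever_near (a joint): angle of both levers: 0 at rest (sprung open), 0.2 rad fully squeezed (stop). Needs up to 20 N a lever; grip with 30 N. A full squeeze drives the bar one tooth, 10 mm (the first 2 to 12 mm). The bar stays put while the levers spring back; they must return to 0 to pick up the next tooth. The clamp cannot be released.
- rack: moving jaw: the toothed steel bar with the blue carrier that bears the orange pad; it slides along the clamp's +y only, held by friction, and starts with 30 to 52 to go until the pad meets a jar lying in the V. Origin: the clamp's when fully open. To be moved by the levers only, never pushed by hand.
- pad_face (a point): centre of the front face of the orange pad (40 wide, 42 high) on the moving jaw, 60 above the table; the pad faces +y of the clamp
- jaw_pad (a joint): how far the sprung pad is pressed back into its carrier, m: 0 free, 0.026 fully in; 0.9 N of preload and 450 N/m. As it goes in, two red pins come out behind the blue carrier. It reads the grip on the jar: 0.003 to 0.018 is right, above 0.022 the jar cracks.
- seat (a joint): how far the sprung seat has sunk, m: 0 empty, about 0.003 to 0.0065 under the jar, 0.010 at its stop (500 N/m)
- seat_centre (a point): centre of the top of the round steel seat, 66 in diameter; the top is 34 above the table when empty. Room between the jaws is open from both sides along the clamp's x axis.
- v_centre (a point): where the jar's axis comes to stand when it touches both faces of the V jaw: 8 beyond the seat centre along the clamp's +y, 34 above the table
There are look-alikes about, which are no part of the job. What is shaped like the spice_jar but purple or yellow is not meant.

How it is judged:
On the way, in this order (a step that is already met when the one before it is completed fails the run):
1. the jar stands upright on the seat, within 10 mm of its centre, the seat sunk under it, and the fingers have let go of it (horizontal distance between spice_jar and seat_centre below 0.01 m and z of spice_jar in the frame of seat_centre below 0.006 m and angle between spice_jar's own z axis and vertical below 0.1 rad and value of joint seat above 0.002 m and value of joint jaw_pad below 0.001 m and contact force between the fingers and spice_jar below 0.1 N), for 0.3 s.
2. the jar is gripped between the V jaw and the pad, which is pressed in 3 mm or more (horizontal distance between spice_jar and v_centre below 0.005 m and value of joint jaw_pad above 0.003 m and horizontal distance between spice_jar and pad_face below 0.025 m), for 0.2 s.
At the end, for the whole second after the job is handed in: the jar stands upright (0.1 rad) on the seat, in the V jaw (its axis within 5 mm of where the V centres it) and against the pad, whose spring is pressed in 3 to 18 mm; the fingers do not touch the jar but still hold the levers squeezed (beyond 0.15 of 0.2 rad, more than 1 N) (all of step 2 and z of spice_jar in the frame of seat_centre below 0.006 m and angle between spice_jar's own z axis and vertical below 0.1 rad and value of joint jaw_pad below 0.018 m and value of joint lever_near above 0.15 rad and contact force between the fingers and clamp above 1 N and contact force between the fingers and spice_jar below 0.1 N and linear speed of spice_jar below 0.02 m/s); the arm keeps its last pose, push and grip.
It fails at once if the jar was crushed: the pad was pressed in more than 22 mm (value of joint jaw_pad above 0.022 m).
It fails at once if the moving jaw was pushed by hand (more than 3 N) (contact force between any of the fingers, the arm and rack above 3 N).
It fails at once if the jar was tipped (more than 0.6 rad) (angle between spice_jar's own z axis and vertical above 0.6 rad).
It fails at once if a bystander was moved more than 25 mm or tipped (distance of any of green_cap_jar, salt, cup from where it was at the start of the episode above 0.025 m or angle between any of green_cap_jar, salt, cup's own z axis and vertical above 0.4 rad).
It also fails if it takes over 58 s, if anything falls off the work surface, if the arm or the gripper's body presses on something with over 40 N, if the wrist force passes 120 N, or if a joint passes its speed limit or range.

## Robot

A 6-joint arm with a two-finger parallel gripper is mounted at the origin on a cart in front of the work surface, level with it; the furniture and walls round the work are solid. World frame = base frame: x ahead of the robot, y to its left, z up, the work surface at z = 0. Lengths are in m, angles in rad, forces in N, time in s.
With the tool pointing down it reaches from about 0.25 to 0.775 m from the base axis. Payload 4 kg.
Tool frame: the origin (TCP) lies midway between the tips of the shut fingers; the grasp point (between the pads) lies robot.pinch_z behind it (robot.pinch_z is the distance from the TCP to the grasp point, in m); z points along the fingers, y is the line along which they close (so a half turn about z gives the same grasp; the last joint's range is limited). The gripper opens to 85 mm and grips with 20 to 120 N. Pads are 22 mm wide; open, the fingers measure 114 mm over their backs; the gripper's body (76 mm by 85 mm) begins 54 mm behind the grasp point. The pads swing forward as they close: fully open they stand 13 mm farther back than shut.
Start: joints at [-1.405, 0.087, 1.371, -0, 1.684, -0.103], TCP at [0.146, -0.53, 0.231] pointing down, gripper open.
Joint ranges: [-3.1, 3.1], [-0.76, 2.03], [0.27, 2.55], [-1.08, 4.22], [0.17, 2.65], [-2.57, 2.57]. Speed limits (rad/s): [2.79, 2.79, 3.14, 3.14, 3.14, 3.14].

## Interface

Orientations are given as a 3x3 rotation matrix whose columns are the frame's x, y, z axes.
In Python, from rig import robot gives the robot as it stands. The module is installed in compiled form; this text tells all that it offers.
- The arm moves only by the shell command python3 -m crank 'ROWS' [FORCE]. ROWS is JSON, a list of rows, each an object with "dp": the shift along the tool's x, y, z in cm, a list of three; "twist": the turn about the tool's z in units of 6 degrees (1.0 is 6 degrees); "jaw": the gripper's target within -1 to 1 (shut at 1, half-way at 0, fully open at -1). In form: [{"dp": [dx, dy, dz], "twist": twist, "jaw": jaw}, ...]. A call has exactly 5 rows; each row shifts and turns the commanded pose from where the row before left it, along the tool's axes as they then stand; what a row does not reach is not made up. A row lasts 1/10 s, in which the tool goes at most 50 mm and 8.59 degrees, less where a joint would pass 70% of its speed; a pose out of reach is approached as far as the arm can. A call is refused whole if a number of a shift passes 5 or a number of a turn 1, either way. A call with a gripper value outside its range is refused whole. The fingers move at their own pace and stop on an object; FORCE is the grip in N (left out, the last holds). Time passes only in rows, so rows that do not move let the fingers close, or fill a call up. It gives the time, the measured TCP pose, the force, the opening and the grip force at its end, in the units of the state.
- robot.sense(): the state, without advancing time (a new reading comes with each control period).
- robot.capture(name): name is "scene" or "top" or "wrist"; returns a dict with "pixels" (480x640x3 uint8, red, green, blue), "fovy" (degrees; the focal length in pixels is half the picture's height over the tangent of half this angle, whatever the lens; pixels are square), "cx", "cy" (the principal point, pixels), "D" ([k1, k2, p1, p2, k3] as OpenCV has them; the pictures are not rectified), "view" (4x4, takes a point from world to camera coordinates). Camera axes: x right, y up, looking along -z (the intrinsics and any distortion apply to the point x, -y, -z); pixel columns grow to the right and rows downward; lengths in m; the calibration is good to about 2 mm. A picture is of the moment at which its call begins. There is no depth.
- robot.sign_off(): hands the job in; it is judged then, once.
The state is a dict: "time_s": time; "joint_positions": joint angles; "qvel": joint speeds; "effort": joint torques, N m; "ee_pos": TCP position; "eef_rot": TCP orientation; "force": force on the tool from outside, world axes, zero at the start; "ft_torque": the same for the moment, N m; "opening": finger opening in m; "grip_force": force on a finger pad.
Only numpy, scipy, OpenCV 4.12 (cv2) and the standard library are available. Lean on these libraries where they do the work, as an engineer would, in place of code of your own. Each camera call takes 0.05 s, during which the arm holds its last target. There are 200 camera calls.

## Working session

There is one attempt and no reset: what is moved stays moved. The work goes in short steps, Python scripts to look and compute and a shell command to move; the robot and the scene stay as the last step left them, time stands still between calls to the robot, and variables do not carry over. Pictures are saved under pics/ and viewed, at most 10 in all, crops included, and the job is handed in when it is done.

```bash
mkdir -p pics
cat > h.py <<'E'
import numpy as np, cv2, json
from rig import robot
def shot(n,fn=None):
    c=robot.capture(n)
    if fn: cv2.imwrite('pics/'+fn,cv2.cvtColor(c['pixels'],cv2.COLOR_RGB2BGR))
    return c
def K(c):
    f=240/np.tan(np.radians(c['fovy'])/2)
    return np.array([[f,0,c['cx']],[0,f,c['cy']],[0,0,1.]])
def ray(c,u,v):
    p=cv2.undistortPoints(np.array([[[u,v]]],float),K(c),np.array(c['D'],float))[0,0]
    V=np.array(c['view']);R=V[:3,:3];t=V[:3,3]
    d=R.T@np.array([p[0],-p[1],-1.]);return -R.T@t,d/np.linalg.norm(d)
def onz(c,u,v,z):
    o,d=ray(c,u,v);return o+d*(z-o[2])/d[2]
def meet(r1,r2):
    (a,d),(b,e)=r1,r2
    s=np.linalg.lstsq(np.c_[d,-e],b-a,rcond=None)[0]
    p,q=a+d*s[0],b+e*s[1];return (p+q)/2,np.linalg.norm(p-q)
def proj(c,P):
    V=np.array(c['view']);q=V[:3,:3]@np.array(P)+V[:3,3]
    return cv2.projectPoints(np.array([[q[0],-q[1],-q[2]]]),np.zeros(3),np.zeros(3),K(c),np.array(c['D'],float))[0][0,0]
E
python3 - <<'E'
from h import *
np.set_printoptions(precision=3,suppress=True)
ims=[]
for n in ('scene','top'):
    c=shot(n,n+'0.png'); print(n,c['fovy'],c['cx'],c['cy'],c['D'],np.array(c['view']))
s=robot.sense();print(s['ee_pos'],s['eef_rot'],s['opening'],robot.pinch_z,s['time_s'])
E
```

```text
scene 54.318953238618384 322.4199286398547 243.20051506204055 [-0.021  0.     0.     0.     0.   ] [[-0.623 -0.782 -0.007  0.473]
 [ 0.527 -0.426  0.736 -0.32 ]
 [-0.578  0.455  0.677 -0.919]
 [ 0.     0.     0.     1.   ]]
top 57.80841060236331 322.02847598212753 237.08833488793087 [-0.022  0.     0.     0.     0.   ] [[ 0.    -1.    -0.005  0.108]
 [ 0.993 -0.     0.116 -0.583]
 [-0.116 -0.005  0.993 -0.881]
 [ 0.     0.     0.     1.   ]]
[ 0.146 -0.53   0.23 ] [[ 0.964  0.266 -0.   ]
 [ 0.266 -0.964  0.002]
 [ 0.    -0.002 -1.   ]] 0.0855900606570017 0.0187 0.1
```

View pics/scene0.png

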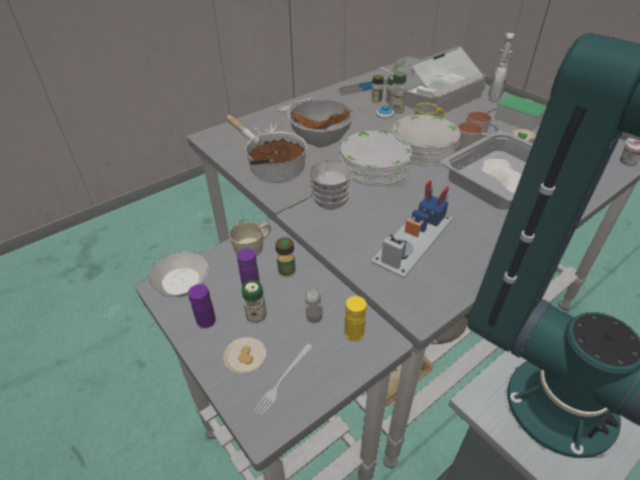

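View pics/top0.png

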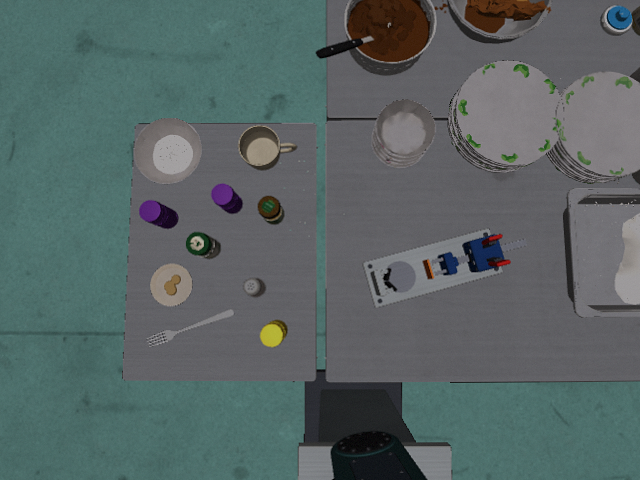

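The scene picture shows the brown-capped jar with a green disc at (286,243), the green-capped jar at (253,290), two purple jars and a yellow one, and the clamp at about (415,235). In the top picture the same two jars are at (269,204) and (199,243), purple is at (224,194) and (153,211), yellow at (272,333), the seat at (401,276) and the red levers at (497,252). The one meant is the jar at top (269,204): brown cap with only a green disc. A crop comes next to confirm it.

Run:
```python
from h import *
np.set_printoptions(precision=4,suppress=True)
a=cv2.imread('pics/scene0.png');b=cv2.imread('pics/top0.png')
A=cv2.resize(a[220:340,230:330],(400,480),interpolation=cv2.INTER_CUBIC)
B=cv2.resize(b[180:280,175:300][:, :],(400,320),interpolation=cv2.INTER_CUBIC)
Cc=np.zeros((600,800,3),np.uint8);Cc[:480,:400]=A;Cc[:320,400:]=B
B2=cv2.resize(b[220:310,355:525],(400,212),interpolation=cv2.INTER_CUBIC);Cc[330:542,400:]=B2
cv2.imwrite('pics/crop1.png',Cc)
cs=shot('scene');ct=shot('top')
def blobs(c,name,lo,hi,box,amin=4):
    h=cv2.cvtColor(c['pixels'],cv2.COLOR_RGB2HSV);m=cv2.inRange(h,lo,hi)
    z=np.zeros_like(m);x0,y0,x1,y1=box;z[y0:y1,x0:x1]=m[y0:y1,x0:x1]
    n,l,s,ce=cv2.connectedComponentsWithStats(z)
    for i in range(1,n):
        if s[i,4]>=amin: print(name,s[i],ce[i])
for n,c,bj,bc in(('S',cs,(270,230,300,280),(370,170,460,275)),('T',ct,(250,190,290,225),(355,220,530,310))):
    blobs(c,n+' green',(40,80,40),(85,255,255),bj)
    blobs(c,n+' brown',(4,80,20),(20,255,140),bj)
    blobs(c,n+' red',(170,150,80),(180,255,255),bc); blobs(c,n+' red0',(0,180,80),(4,255,255),bc)
    blobs(c,n+' orange',(5,150,120),(18,255,255),bc)
    blobs(c,n+' blue',(100,120,30),(125,255,255),bc)
    blobs(c,n+' plate',(0,0,165),(180,40,255),bc,30)
```

```text
S green [279 240  10   6  45] [283.5778 242.5556]
S brown [276 239  17  11  63] [284.1746 244.9841]
S brown [280 254  11   2  13] [284.8462 254.7692]
S brown [284 269   7   4  23] [287.087  270.6522]
S orange [406 221  13  14  96] [411.5833 227.3021]
S blue [421 197  26  15 192] [433.2708 204.7083]
S blue [414 211  14   7  56] [420.8214 213.8036]
S plate [395 221  52  50 644] [418.1351 243.0109]
T green [262 200  13  13 116] [267.7759 205.8966]
T brown [258 196  22  21 218] [268.5688 206.4174]
T brown [267 212  14   9  32] [274.625  216.8438]
T red0 [489 235  13   6  44] [494.75   237.3409]
T red0 [497 260  13   6  47] [502.8723 262.5532]
T orange [427 260   7  18  31] [429.7097 268.    ]
T blue [469 235  35  37 650] [484.4477 252.9785]
T blue [443 253  16  21 214] [450.5841 262.8131]
```

View pics/crop1.png

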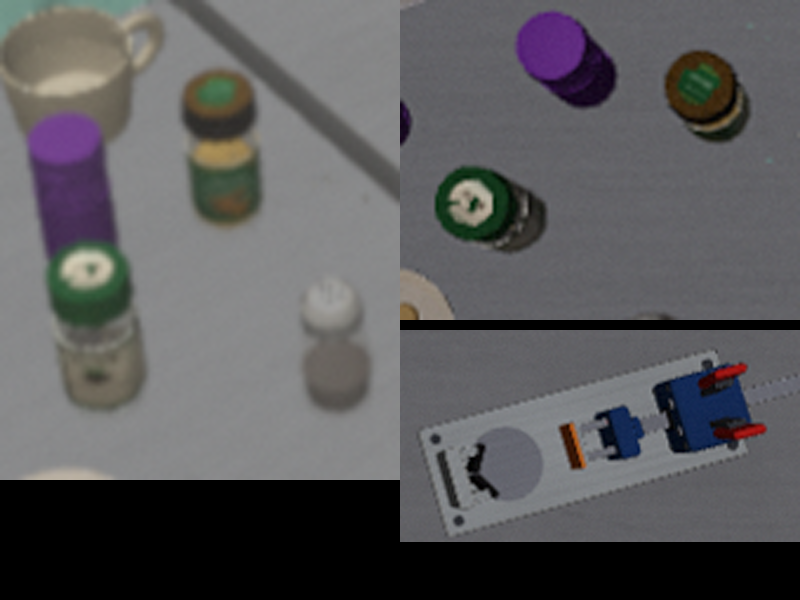

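The crop confirms it: the jar at scene (284,243), top (268,206) has a brown cap with a green disc and a green label. The other jar's cap is green all over. The clamp's V jaw, seat, orange pad, blue head and red levers can all be made out.

Run:
```python
from h import *
np.set_printoptions(precision=4,suppress=True)
cs=shot('scene');ct=shot('top')
print('jar top',meet(ray(cs,283.6,242.6),ray(ct,267.8,205.9)), 'cap T', onz(ct,268.6,206.4,.106))
print('pad',meet(ray(cs,411.6,227.3),ray(ct,429.7,268)))
h=cv2.cvtColor(ct['pixels'],cv2.COLOR_RGB2HSV);m=cv2.inRange(h,(0,0,112),(180,60,255));b=np.zeros_like(m);b[225:308,360:508]=m[225:308,360:508]
g=cv2.morphologyEx(b,cv2.MORPH_CLOSE,np.ones((7,7)))
cn=max(cv2.findContours(g,0,2)[0],key=cv2.contourArea)
P=np.array([onz(ct,*p[0],.012)[:2] for p in cn],np.float32)
(c,wh,a)=cv2.minAreaRect(P);bx=cv2.boxPoints((c,wh,a));print(c,wh,a);print(bx)
# levers tips
for u,v in((494.75,237.3),(502.9,262.6)):print('lever@.105',onz(ct,u,v,.105))
print(np.median(h[270:282,395:407].reshape(-1,3),0),np.median(h[285:295,410:440].reshape(-1,3),0))
# seat from crop
print('seat', onz(ct,(511-400)/2.353+355,(464-330)/2.353+220,.034))
```

```text
jar top (array([0.6367, 0.2145, 0.1052]), np.float64(0.0009869806128171182)) cap T [0.6352 0.2125 0.106 ]
pad (array([ 0.518 , -0.1101,  0.0573]), np.float64(0.002612016891331247))
(0.521531879901886, -0.12824155390262604) (0.09982930123806, 0.28253525495529175) 15.159102439880371
[[ 0.4364 -0.0049]
 [ 0.5103 -0.2776]
 [ 0.6067 -0.2515]
 [ 0.5328  0.0212]]
lever@.105 [ 0.5744 -0.2279  0.105 ]
lever@.105 [ 0.5252 -0.2415  0.105 ]
[117.  23. 109.] [107.  12. 131.]
seat [ 0.4995 -0.0588  0.034 ]
```

```bash
T='[{"dp":[0,0,0],"twist":-1,"jaw":-1},{"dp":[0,0,0],"twist":-1,"jaw":-1},{"dp":[0,0,0],"twist":-1,"jaw":-1},{"dp":[0,0,0],"twist":-1,"jaw":-1},{"dp":[0,0,0],"twist":-1,"jaw":-1}]'
python3 -m crank '[{"dp":[0,0,0],"twist":-1,"jaw":-1},{"dp":[0,0,0],"twist":-1,"jaw":-1},{"dp":[0,0,0],"twist":-1,"jaw":-1},{"dp":[0,0,0],"twist":-1,"jaw":-1},{"dp":[0,0,0],"twist":-1,"jaw":-1}]' >/dev/null
python3 -m crank '[{"dp":[0,0,0],"twist":-1,"jaw":-1},{"dp":[0,0,0],"twist":-1,"jaw":-1},{"dp":[0,0,0],"twist":-1,"jaw":-1},{"dp":[0,0,0],"twist":-1,"jaw":-1},{"dp":[0,0,0],"twist":-1,"jaw":-1}]' >/dev/null
python3 -m crank '[{"dp":[0,0,0],"twist":-1,"jaw":-1},{"dp":[0,0,0],"twist":-1,"jaw":-1},{"dp":[0,0,0],"twist":-1,"jaw":-1},{"dp":[0,0,0],"twist":-1,"jaw":-1},{"dp":[0,0,0],"twist":-1,"jaw":-1}]'
python3 -c "
from h import *
print(robot.sense()['eef_rot'])"
```

```text
time_s: 1.8
ee_pos: [0.146, -0.5302, 0.2312]
eef_rot: [[-0.27, 0.963, -0.0], [0.963, 0.27, 0.0], [0.0, 0.0, -1.0]]
force: [0.6, -0.5, 0.1]
opening: 0.0859
grip_force: 0.0
[[-2.69694124e-01  9.62946041e-01 -3.31991643e-05]
 [ 9.62946023e-01  2.69694125e-01  1.87839893e-04]
 [ 1.89833301e-04  1.86903123e-05 -9.99999982e-01]]
```

```bash
python3 -m crank '[{"dp":[2.4,3.1,-0.4],"twist":0,"jaw":-1},{"dp":[2.4,3.1,-0.4],"twist":0,"jaw":-1},{"dp":[2.4,3.1,-0.4],"twist":0,"jaw":-1},{"dp":[2.4,3.1,-0.4],"twist":0,"jaw":-1},{"dp":[2.4,3.1,-0.4],"twist":0,"jaw":-1}]' >/dev/null
python3 -m crank '[{"dp":[2.4,3.1,-0.4],"twist":0,"jaw":-1},{"dp":[2.4,3.1,-0.4],"twist":0,"jaw":-1},{"dp":[2.4,3.1,-0.4],"twist":0,"jaw":-1},{"dp":[2.4,3.1,-0.4],"twist":0,"jaw":-1},{"dp":[2.4,3.1,-0.4],"twist":0,"jaw":-1}]' >/dev/null
python3 -m crank '[{"dp":[2.4,3.1,0],"twist":0,"jaw":-1},{"dp":[2.4,3.1,0],"twist":0,"jaw":-1},{"dp":[2.4,3.1,0],"twist":0,"jaw":-1},{"dp":[2.4,3.1,0],"twist":0,"jaw":-1},{"dp":[2,2,0],"twist":0,"jaw":-1}]'
python3 - <<'E'
from h import *
c=shot('wrist','w1.png');print(c['fovy'],c['D'],c['cx'],c['cy']);V=np.array(c['view']);print(-V[:3,:3].T@V[:3,3],V[:3,:3])
np.save('w1.npy',c,allow_pickle=True)
E
```

```text
time_s: 3.3
ee_pos: [0.4903, -0.0645, 0.2711]
eef_rot: [[-0.267, 0.964, 0.0], [0.964, 0.267, 0.0], [0.0, 0.0, -1.0]]
force: [-0.3, -1.1, -0.1]
opening: 0.0851
grip_force: 0.0
65.69602582806357 [0.01444716 0.         0.         0.         0.        ] 313.5687192039516 236.18253431892117
[0.47021718 0.01169369 0.41359926] [[ 9.63738653e-01  2.66846959e-01  7.13154324e-04]
 [-2.53622933e-01  9.16803411e-01 -3.08458933e-01]
 [-8.29651505e-02  2.97092924e-01  9.51237393e-01]]
```

View pics/w1.png

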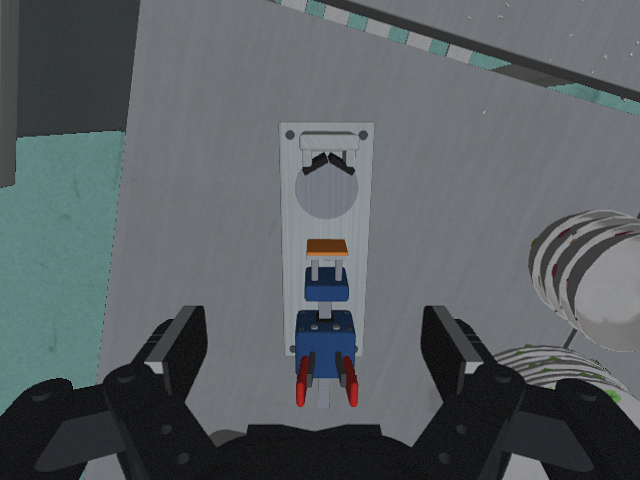

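The wrist picture shows the clamp nearly along the image's vertical: the V jaw at (328,155), seat circle around (327,187), orange pad at (327,248), head at (326,340), and red lever tips at (300,403) and (354,403).

Run:
```python
from h import *
np.set_printoptions(precision=4,suppress=True)
c=np.load('w1.npy',allow_pickle=True).item();ct=shot('top')
g=cv2.cvtColor(c['pixels'],cv2.COLOR_RGB2HSV)
print(g[195,327],g[230,327],g[195,288]);
def seat(c,box,z,thr):
    h=cv2.cvtColor(c['pixels'],cv2.COLOR_RGB2HSV)
    x0,y0,x1,y1=box
    m=np.zeros(h.shape[:2],np.uint8);hv=cv2.GaussianBlur(h[...,2],(3,3),0)
    m[y0:y1,x0:x1]=((hv[y0:y1,x0:x1]<thr)&(hv[y0:y1,x0:x1]>60))*255
    cn=max(cv2.findContours(cv2.morphologyEx(m,cv2.MORPH_OPEN,np.ones((3,3))),0,1)[0],key=cv2.contourArea)
    return cn.reshape(-1,2).astype(float)
thr=(int(g[195,327,2])+int(g[230,327,2]))/2
p=seat(c,(288,172,367,228),.034,thr);print(p.min(0),p.max(0),len(p))
p=p[p[:,1]>180]; P=np.array([onz(c,*q,.034)[:2] for q in p])
A=np.c_[2*P,np.ones(len(P))];s=np.linalg.lstsq(A,(P**2).sum(1),rcond=None)[0]
print('seat wrist',s[:2],np.sqrt(s[2]+s[:2]@s[:2]))
ctr=proj(c,[*s[:2],.034]);
p=seat(ct,(386,258,416,292),.034,(109+131)/2);print(p.min(0),p.max(0),len(p))
p=p[p[:,0]>400];P=np.array([onz(ct,*q,.034)[:2] for q in p])
A=np.c_[2*P,np.ones(len(P))];s2=np.linalg.lstsq(A,(P**2).sum(1),rcond=None)[0];c2=proj(ct,[*s2[:2],.034])
print('seat top',s2[:2],np.sqrt(s2[2]+s2[:2]@s2[:2]));print('stereo',meet(ray(c,*ctr),ray(ct,*c2)))
m=cv2.inRange(g,(0,150,80),(5,255,255))|cv2.inRange(g,(172,150,80),(180,255,255))
n,l,st,ce=cv2.connectedComponentsWithStats(m)
for i in range(1,n):
    if st[i,4]>30:
        ys,xs=np.where(l==i);t=ys>=ys.max()-8;u,v=xs[t].mean(),ys.max();print('lever',st[i],u,v,onz(c,u,v,.128),onz(c,*ce[i],.105))
m=cv2.inRange(g,(5,150,120),(18,255,255));ys,xs=np.where(m);print('pad top edge',xs.min(),xs.max(),ys.min(),ys.max(),onz(c,(xs.min()+xs.max())/2,ys.min(),.081))
print('plate corners',[onz(c,u,v,.012)[:2] for u,v in((280,123),(374,123))])
```

```text
[111  28 129] [ 95  18 152] [ 98  19 144]
[295. 172.] [358. 218.] 176
seat wrist [ 0.5018 -0.0531] 0.032350542577787925Traceback (most recent call last):
  File "<stdin>", line 19, in <module>
  File "<stdin>", line 11, in seat
ValueError: max() iterable argument is empty
```

Run:
```python
from h import *
np.set_printoptions(precision=4,suppress=True)
c=np.load('w1.npy',allow_pickle=True).item();ct=shot('top')
g=cv2.cvtColor(c['pixels'],cv2.COLOR_RGB2HSV)
V=ct['pixels'][276].max(1);print('top row276',V[384:426])
m=cv2.inRange(g,(0,150,80),(5,255,255))|cv2.inRange(g,(172,150,80),(180,255,255))
n,l,st,ce=cv2.connectedComponentsWithStats(m)
for i in range(1,n):
    if st[i,4]>30:
        ys,xs=np.where(l==i);t=ys>=ys.max()-8;u,v=xs[t].mean(),ys.max();print('lever',st[i],u,v,onz(c,u,v,.128),onz(c,*ce[i],.105))
        print(' centroid stereo',[meet(ray(c,*ce[i]),ray(ct,*q)) for q in((494.75,237.3),(502.9,262.6))])
m=cv2.inRange(g,(5,150,120),(18,255,255));ys,xs=np.where(m);print('pad top edge',xs.min(),xs.max(),ys.min(),ys.max(),onz(c,(xs.min()+xs.max())/2,ys.min(),.081))
print('plate far corners',[onz(c,u,v,.012)[:2] for u,v in((280,123),(374,123))])
s=robot.sense();R=s['eef_rot'];print('to jar, tool cm',R.T@(np.array([.6355,.2135,.106])-s['ee_pos'])*100)
```

```text
top row276 [  8   7  15  15  12  79 119 122 120 119 120 116 119 118 119 122 121 123
 124 121 121 125 120 123 122 122 123 122 123 122 123 131 144 150 151 149
 151 151 148 149 149 151]
lever [296 356  13  51 323] 299.98275862068965 406 [ 0.5278 -0.2435  0.128 ] [ 0.5277 -0.239   0.105 ]
 centroid stereo [(array([ 0.5494, -0.2269,  0.1163]), np.float64(0.04785188808477521)), (array([ 0.5269, -0.2424,  0.1016]), np.float64(0.0031064590877802572))]
lever [350 382   8  25 179] 353.0 406 [ 0.576  -0.2301  0.128 ] [ 0.5804 -0.2348  0.105 ]
 centroid stereo [(array([ 0.5728, -0.2198,  0.1244]), np.float64(0.001600992530713439)), (array([ 0.539 , -0.1968,  0.1749]), np.float64(0.04677435153244531))]
pad top edge 307 347 252 254 [ 0.5158 -0.1041  0.081 ]
plate far corners [array([ 0.4391, -0.0046]), array([0.5326, 0.0213])]
to jar, tool cm [22.9211 21.5564 16.481 ]
```

```bash
python3 -m crank '[{"dp":[2.3,2.15,0.5],"twist":0,"jaw":-1},{"dp":[2.3,2.15,0.5],"twist":0,"jaw":-1},{"dp":[2.3,2.15,0.5],"twist":0,"jaw":-1},{"dp":[2.3,2.15,0.5],"twist":0,"jaw":-1},{"dp":[2.3,2.15,0.5],"twist":0,"jaw":-1}]' >/dev/null
python3 -m crank '[{"dp":[2.3,2.15,0.5],"twist":0,"jaw":-1},{"dp":[2.3,2.15,0.5],"twist":0,"jaw":-1},{"dp":[2.3,2.15,0.5],"twist":0,"jaw":-1},{"dp":[2.2,2.15,0.5],"twist":0,"jaw":-1},{"dp":[2.2,2.15,0.5],"twist":0,"jaw":-1}]'
python3 - <<'E'
from h import *
np.set_printoptions(precision=4,suppress=True)
s=robot.sense();c=shot('wrist','w2.png');cs=shot('scene');R=s['eef_rot']
print(proj(c,[.6355,.2135,.106]))
h=cv2.cvtColor(c['pixels'],cv2.COLOR_RGB2HSV);m=cv2.inRange(h,(40,80,40),(85,255,255))
n,l,st,ce=cv2.connectedComponentsWithStats(m)
for i in range(1,n):
    if st[i,4]>60: print(st[i],ce[i],onz(c,*ce[i],.106),meet(ray(c,*ce[i]),ray(cs,283.6,242.6)), R.T@(onz(c,*ce[i],.106)-s['ee_pos'])*100)
E
```

```text
time_s: 4.45
ee_pos: [0.6366, 0.2098, 0.2212]
eef_rot: [[-0.264, 0.965, 0.0], [0.965, 0.264, -0.001], [-0.001, -0.0, -1.0]]
force: [-0.1, 0.6, 0.7]
opening: 0.0852
grip_force: 0.0
[311.8431 224.6412]
[ 226    0   71   29 1239] [263.0129  10.8935] [0.5716 0.3358 0.106 ] (array([0.5704, 0.2925, 0.1975]), np.float64(0.061892411510684815)) [13.8749 -2.9468 11.5054]
[292 176  35  19 131] [312.9618 182.1069] [0.6282 0.2434 0.106 ] (array([0.6229, 0.2363, 0.124 ]), np.float64(0.021918190185738443)) [ 3.4744  0.0716 11.5134]
[297 208  35  35 697] [314.4089 224.0187] [0.6372 0.2144 0.106 ] (array([0.6373, 0.2144, 0.105 ]), np.float64(0.0004977206226764444)) [ 0.4408  0.1736 11.5158]
```

View pics/w2.png

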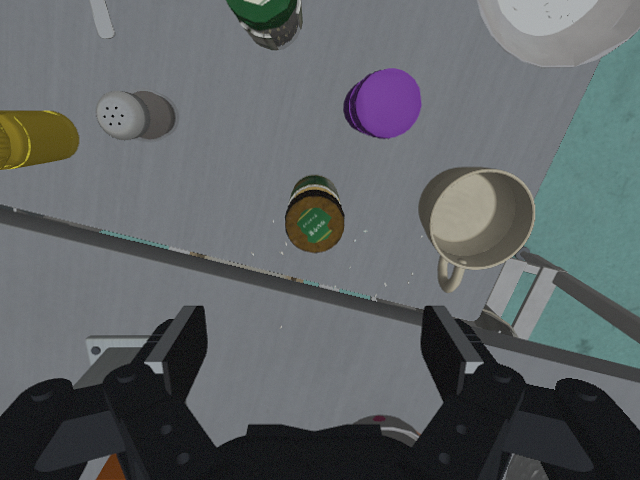

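The brown cap with its green disc is at (314,224). Two views put its top at z 0.105, and the cup and purple jar leave room for the fingers. I'll descend and grip the cap.

```bash
python3 -m crank '[{"dp":[0.44,0.17,3],"twist":0,"jaw":-1},{"dp":[0,0,4],"twist":0,"jaw":-1},{"dp":[0,0,4],"twist":0,"jaw":-1},{"dp":[0,0,2.9],"twist":0,"jaw":-1},{"dp":[0,0,1],"twist":0,"jaw":-1}]' 
python3 -m crank '[{"dp":[0,0,0],"twist":0,"jaw":0.6},{"dp":[0,0,0],"twist":0,"jaw":0.6},{"dp":[0,0,0],"twist":0,"jaw":0.8},{"dp":[0,0,0],"twist":0,"jaw":1},{"dp":[0,0,0],"twist":0,"jaw":1}]' 40
python3 -m crank '[{"dp":[0,0,0],"twist":0,"jaw":1},{"dp":[0,0,0],"twist":0,"jaw":1},{"dp":[0,0,-0.5],"twist":0,"jaw":1},{"dp":[0,0,-1],"twist":0,"jaw":1},{"dp":[0,0,-1],"twist":0,"jaw":1}]' 40
```

```text
time_s: 5.05
ee_pos: [0.6338, 0.2124, 0.0677]
eef_rot: [[-0.264, 0.965, -0.008], [0.965, 0.264, -0.003], [-0.001, -0.008, -1.0]]
force: [-1.1, 1.2, -1.3]
opening: 0.0855
grip_force: 0.0
time_s: 5.55
ee_pos: [0.6379, 0.2153, 0.0758]
eef_rot: [[-0.266, 0.964, 0.005], [0.964, 0.266, 0.001], [-0.001, 0.005, -1.0]]
force: [-1.3, -1.7, 6.4]
opening: 0.0431
grip_force: 40.5
time_s: 6.05
ee_pos: [0.636, 0.2151, 0.0973]
eef_rot: [[-0.266, 0.964, -0.001], [0.964, 0.266, -0.0], [-0.0, -0.001, -1.0]]
force: [-0.4, -0.1, -1.4]
opening: 0.0432
grip_force: 40.8
```

```bash
python3 -m crank '[{"dp":[0,0,-3],"twist":0,"jaw":1},{"dp":[0,0,-4],"twist":0,"jaw":1},{"dp":[-1.5,-1.5,-3],"twist":0,"jaw":1},{"dp":[-2,-2,-0.6],"twist":0,"jaw":1},{"dp":[-2.2,-2,0],"twist":0,"jaw":1}]' >/dev/null
python3 -m crank '[{"dp":[-2.2,-2,0],"twist":0,"jaw":1},{"dp":[-2.2,-2,0],"twist":0,"jaw":1},{"dp":[-2.2,-2,0],"twist":0,"jaw":1},{"dp":[-2.2,-2,0],"twist":0,"jaw":1},{"dp":[-2.2,-2,0],"twist":0,"jaw":1}]' >/dev/null
python3 -m crank '[{"dp":[-2.2,-2,0],"twist":0,"jaw":1},{"dp":[-2.2,-1.6,0],"twist":0,"jaw":1},{"dp":[-1.2,-1,0],"twist":0,"jaw":1},{"dp":[0,0,0],"twist":0,"jaw":1},{"dp":[0,0,0],"twist":0,"jaw":1}]'
python3 - <<'E'
from h import *
np.set_printoptions(precision=4,suppress=True)
s=robot.sense();c=shot('wrist','w3.png');cs=shot('scene','s3.png');R=s['eef_rot']
print(s['ee_pos'],R.T@(np.array([.5018,-.0531,0])-s['ee_pos'])*100)
print('exp seat px',proj(c,[.5018,-.0531,.034]))
a=cv2.imread('pics/w3.png');b=cv2.imread('pics/s3.png')
u,v=proj(cs,[.5,-.05,.1]).astype(int);B=cv2.resize(b[max(v-60,0):v+60,u-40:u+40],(400,600));A=cv2.resize(a[:, 200:440],(300,600))
cv2.imwrite('pics/c3.png',np.hstack([A,B]))
E
```

```text
time_s: 7.55
ee_pos: [0.502, -0.0531, 0.2039]
eef_rot: [[-0.265, 0.964, 0.001], [0.964, 0.265, 0.0], [0.0, 0.001, -1.0]]
force: [0.6, 0.3, -1.7]
opening: 0.0431
grip_force: 41.3
[ 0.502  -0.0531  0.2039] [ 0.0056 -0.0431 20.3903]
exp seat px [311.7719 211.2417]
```

View pics/c3.png

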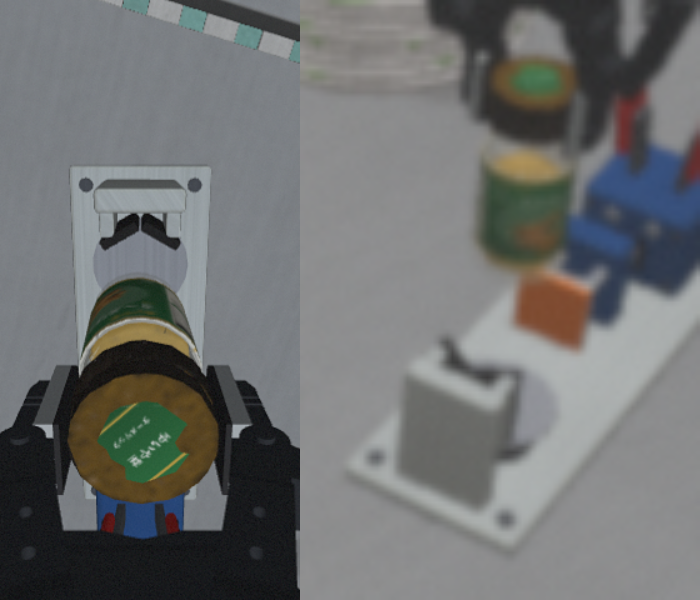

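The jar hangs upright in the fingers, with its cap centre near wrist pixel (320,345). The seat is seen where predicted, at column 312, with the pad and V clear. Now I'll check the jar's offset from the TCP.

Run:
```python
from h import *
np.set_printoptions(precision=4,suppress=True)
s=robot.sense();c=shot('wrist');cs=shot('scene');R=s['eef_rot']
P=[]
for cc,k in((c,600),(cs,15)):
    h=cv2.cvtColor(cc['pixels'],cv2.COLOR_RGB2HSV);m=cv2.inRange(h,(50,110,40),(85,255,255))
    if k==15:
        u,v=proj(cc,[.502,-.053,.236]).astype(int);z=np.zeros_like(m);z[v-8:v+8,u-20:u+20]=m[v-8:v+8,u-20:u+20];m=z
    n,l,st,ce=cv2.connectedComponentsWithStats(m)
    for i in range(1,n):
        if st[i,4]>k: print(st[i],ce[i]); 
    if n>1: P.append(ray(cc,*ce[1+np.argmax(st[1:,4])]))
p,e=meet(*P);print(p,e,R.T@(p-s['ee_pos'])*1000)
h=cv2.cvtColor(c['pixels'],cv2.COLOR_RGB2HSV);m=cv2.inRange(h,(6,110,60),(16,255,255))|cv2.inRange(h,(50,110,40),(85,255,255))
u,v,w,t=cv2.boundingRect(max(cv2.findContours(m[300:410],0,2)[0],key=cv2.contourArea));print(u,v+300,w,t,onz(c,u+w/2,v+300+t/2,.2365))
```

```text
[ 278  321   71   65 2436] [314.9089 351.7233]Traceback (most recent call last):
  File "<stdin>", line 13, in <module>
TypeError: meet() missing 1 required positional argument: 'r2'
```

Run:
```python
from h import *
np.set_printoptions(precision=4,suppress=True)
s=robot.sense();c=shot('wrist');cs=shot('scene');R=s['eef_rot']
u,v=proj(cs,[.5,-.05,.1]).astype(int);us,vs=u-40+(538-300)/5,max(v-60,0)+80/5
for q in((314.9,351.7),(315.5,347)): print(R.T@(onz(c,*q,.2365)-s['ee_pos'])*1000, [x if np.isscalar(x) else x for x in meet(ray(c,*q),ray(cs,us,vs))])
```

```text
[  1.5821   1.519  -33.1311] [array([ 0.504 , -0.0553,  0.2306]), np.float64(0.0015114670878304873)]
[  3.456    1.7227 -33.1309] [array([ 0.5032, -0.0534,  0.2316]), np.float64(0.002858437913722193)]
```

```bash
python3 -m crank '[{"dp":[-0.2,-0.15,2],"twist":0,"jaw":1},{"dp":[0,0,2.5],"twist":0,"jaw":1},{"dp":[0,0,2.5],"twist":0,"jaw":1},{"dp":[0,0,1],"twist":0,"jaw":1},{"dp":[0,0,0.7],"twist":0,"jaw":1}]' 
python3 -m crank '[{"dp":[0,0,0.4],"twist":0,"jaw":1},{"dp":[0,0,0.3],"twist":0,"jaw":1},{"dp":[0,0,0.2],"twist":0,"jaw":1},{"dp":[0,0,0],"twist":0,"jaw":1},{"dp":[0,0,0],"twist":0,"jaw":1}]'
```

```text
time_s: 8.35
ee_pos: [0.5006, -0.0552, 0.1153]
eef_rot: [[-0.266, 0.964, -0.002], [0.964, 0.266, 0.0], [0.001, -0.001, -1.0]]
force: [-0.6, 0.5, -1.7]
opening: 0.0428
grip_force: 41.3
time_s: 8.85
ee_pos: [0.5015, -0.0557, 0.1081]
eef_rot: [[-0.266, 0.964, 0.002], [0.964, 0.266, -0.0], [-0.001, 0.001, -1.0]]
force: [1.1, -0.3, -1.1]
opening: 0.0434
grip_force: 41.3
```

```bash
python3 -m crank '[{"dp":[0,0,0.2],"twist":0,"jaw":1},{"dp":[0,0,0.1],"twist":0,"jaw":1},{"dp":[0,0,0],"twist":0,"jaw":1},{"dp":[0,0,0],"twist":0,"jaw":1},{"dp":[0,0,0],"twist":0,"jaw":1}]'
```

```text
time_s: 9.35
ee_pos: [0.5014, -0.0556, 0.1047]
eef_rot: [[-0.266, 0.964, 0.001], [0.964, 0.266, -0.0], [-0.001, 0.001, -1.0]]
force: [1.6, 0.3, 0.5]
opening: 0.0431
grip_force: 41.4
```

```bash
python3 -m crank '[{"dp":[0,0,0],"twist":0,"jaw":0},{"dp":[0,0,0],"twist":0,"jaw":-0.5},{"dp":[0,0,0],"twist":0,"jaw":-1},{"dp":[0,0,0],"twist":0,"jaw":-1},{"dp":[0,0,0],"twist":0,"jaw":-1}]'
python3 -m crank '[{"dp":[0,0,-1],"twist":0,"jaw":-1},{"dp":[0,0,-2],"twist":0,"jaw":-1},{"dp":[0,0,-3],"twist":0,"jaw":-1},{"dp":[-2,0,-4],"twist":0,"jaw":-1},{"dp":[-3,0,-2],"twist":0,"jaw":-1}]'
python3 -m crank '[{"dp":[-4,0,0],"twist":0,"jaw":-1},{"dp":[-3,0,0],"twist":0,"jaw":-1},{"dp":[0,0,0],"twist":0,"jaw":-1},{"dp":[0,0,0],"twist":0,"jaw":-1},{"dp":[0,0,0],"twist":0,"jaw":-1}]'
python3 - <<'E'
from h import *
s=robot.sense();c=shot('wrist','w4.png');c['s']=s;np.save('w4.npy',c,allow_pickle=True)
print(proj(c,[.5018,-.0531,.034]),proj(c,[.5018,-.0531,.135]),proj(c,[.552,-.237,.105]))
b=shot('scene','s4.png')
E
```

```text
time_s: 9.85
ee_pos: [0.5007, -0.0556, 0.1041]
eef_rot: [[-0.266, 0.964, -0.001], [0.964, 0.266, -0.0], [0.0, -0.001, -1.0]]
force: [-0.1, 0.6, 0.9]
opening: 0.0852
grip_force: 0.0
time_s: 10.35
ee_pos: [0.5155, -0.1035, 0.2295]
eef_rot: [[-0.268, 0.963, 0.007], [0.963, 0.268, -0.002], [-0.003, 0.006, -1.0]]
force: [0.3, -0.7, -0.3]
opening: 0.0858
grip_force: 0.0
time_s: 10.85
ee_pos: [0.5326, -0.1704, 0.2246]
eef_rot: [[-0.266, 0.964, -0.0], [0.964, 0.266, 0.0], [0.0, 0.0, -1.0]]
force: [-0.0, 0.7, 1.1]
opening: 0.0854
grip_force: 0.0
[313.93007374  60.39907036] [314.21395143  34.79946941] [313.33124151 311.86580856]
```

View pics/w4.png

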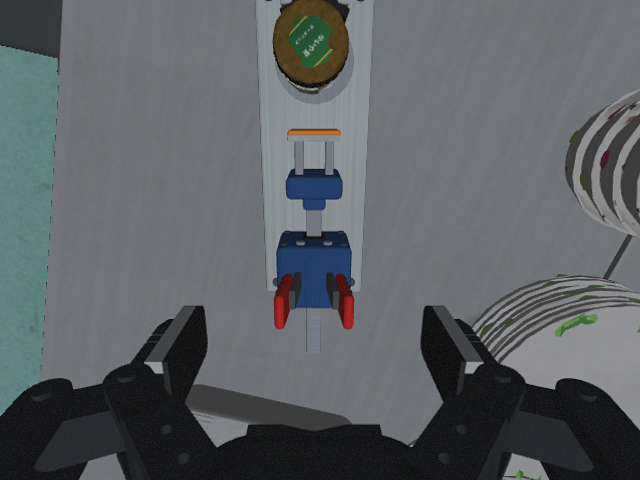

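The jar stands on the seat with its cap at (311,42), about where expected (314,35). The pad is clear of it at (314,133). The red levers span (282,273–328) and (346,273–328).

Run:
```python
from h import *
np.set_printoptions(precision=4,suppress=True)
def red(c):
    g=cv2.cvtColor(c['pixels'],cv2.COLOR_RGB2HSV)
    m=cv2.inRange(g,(0,150,80),(5,255,255))|cv2.inRange(g,(172,150,80),(180,255,255))
    n,l,st,ce=cv2.connectedComponentsWithStats(m);o=[]
    for i in range(1,n):
        if st[i,4]>80:
            ys,xs=np.where(l==i);o.append((xs[ys>=ys.max()-6].mean(),ys.max()+.5));print(st[i],o[-1])
    return sorted(o)
c1=np.load('w1.npy',allow_pickle=True).item();c4=np.load('w4.npy',allow_pickle=True).item();s=c4['s'];R=s['eef_rot']
o=np.array([.552,-.237,0]);
for a,b in zip(red(c1),red(c4)):
    p,e=meet(ray(c1,*a),ray(c4,*b));print('tip',p,e,R.T@(p-s['ee_pos'])*100, 'at .128',R.T@(onz(c4,*b,.128)-s['ee_pos'])*100)
print('jar cap',onz(c4,311,42,.136))
```

```text
[296 356  13  51 323] (np.float64(299.9761904761905), np.float64(406.5))
[350 382   8  25 179] (np.float64(353.0), np.float64(406.5))
[274 274  18  55 570] (np.float64(279.4754098360656), np.float64(328.5))
[343 295  11  34 318] (np.float64(347.52542372881356), np.float64(328.5))
tip [ 0.5282 -0.2452  0.1266] 0.00014684361916622026 [-7.0978 -2.4159  9.7932] at .128 [-7.0099 -2.3944  9.6559]
tip [ 0.5768 -0.2318  0.1266] 6.426534575828838e-05 [-7.101   2.6166  9.7966] at .128 [-7.0135  2.6052  9.6564]
jar cap [ 0.5011 -0.0572  0.136 ]
```

```bash
python3 -m crank '[{"dp":[-3,0.1,2],"twist":0,"jaw":-1},{"dp":[-2.7,0,3],"twist":0,"jaw":-1},{"dp":[0,0,4],"twist":0,"jaw":-1},{"dp":[0,0,3],"twist":0,"jaw":-1},{"dp":[0,0,2],"twist":0,"jaw":-1}]' 
python3 -m crank '[{"dp":[0,0,0],"twist":0,"jaw":-0.6},{"dp":[0,0,0],"twist":0,"jaw":0},{"dp":[0,0,0],"twist":0,"jaw":0.5},{"dp":[0,0,0],"twist":0,"jaw":1},{"dp":[0,0,0],"twist":0,"jaw":1}]' 30
python3 -m crank '[{"dp":[0,0,0],"twist":0,"jaw":1},{"dp":[0,0,0],"twist":0,"jaw":1},{"dp":[0,0,0],"twist":0,"jaw":1},{"dp":[0,0,0],"twist":0,"jaw":1},{"dp":[0,0,0],"twist":0,"jaw":1}]' 30
python3 - <<'E'
from h import *
c=shot('wrist','w5.png');c['s']=robot.sense();np.save('w5.npy',c,allow_pickle=True)
E
```

```text
time_s: 11.45
ee_pos: [0.5475, -0.2244, 0.0812]
eef_rot: [[-0.266, 0.964, -0.004], [0.964, 0.267, 0.002], [0.003, -0.003, -1.0]]
force: [0.3, -0.5, -0.1]
opening: 0.0852
grip_force: 0.0
time_s: 11.95
ee_pos: [0.5481, -0.2264, 0.0896]
eef_rot: [[-0.266, 0.964, -0.0], [0.964, 0.266, -0.002], [-0.002, -0.001, -1.0]]
force: [-9.6, 1.7, 12.2]
opening: 0.0334
grip_force: 30.9
time_s: 12.45
ee_pos: [0.5481, -0.2263, 0.0896]
eef_rot: [[-0.266, 0.964, -0.0], [0.964, 0.266, -0.002], [-0.002, -0.001, -1.0]]
force: [-9.7, 2.8, 11.4]
opening: 0.0336
grip_force: 30.9
```

View pics/w5.png

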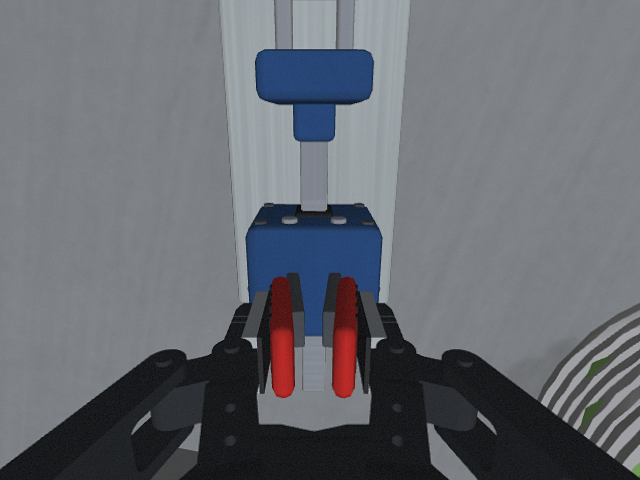

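The levers are fully squeezed, with red grips at (282,335) and (344,335) between the pads. The carrier is at (314,78) with no pins showing yet. I'll ease the lateral offset by 1 mm and carry on pumping, measuring the carrier after each pump.

```bash
cat > m.py <<'E'
from h import *
c=shot('wrist');h=cv2.cvtColor(c['pixels'],cv2.COLOR_RGB2HSV)
def row(c):
    h=cv2.cvtColor(c['pixels'],cv2.COLOR_RGB2HSV);b=cv2.inRange(h,(100,120,30),(125,255,255))[:190]
    w=(b>0).sum(1);r=np.where(w>80)[0];return (r.min(),r.max(),w.max()) if len(r) else None
c5=np.load('w5.npy',allow_pickle=True).item()
red=(cv2.inRange(h,(0,150,60),(6,255,255))|cv2.inRange(h,(170,150,60),(180,255,255)))[:200]
s=robot.sense();o=np.array([.5018,-.0531,0])
def along(c,z=.075):
    r=row(c); 
    return None if r is None else (r,round(1000*float((onz(c,314,r[1],z)-o)@np.array([-.265,.964,0])),1))
print('was',along(c5),'carrier back edge (mm from seat)',along(c),'pin px',int((red>0).sum()),s['time_s'],s['opening'])
E
python3 -m crank '[{"dp":[0,-0.1,-0.2],"twist":0,"jaw":-0.3},{"dp":[0,0,0],"twist":0,"jaw":-0.7},{"dp":[0,0,0],"twist":0,"jaw":-0.7},{"dp":[0,0,0],"twist":0,"jaw":-0.7},{"dp":[0,0,0],"twist":0,"jaw":-0.7}]' 30
python3 -m crank '[{"dp":[0,0,0],"twist":0,"jaw":0},{"dp":[0,0,0],"twist":0,"jaw":0.5},{"dp":[0,0,0],"twist":0,"jaw":1},{"dp":[0,0,0],"twist":0,"jaw":1},{"dp":[0,0,0],"twist":0,"jaw":1}]' 30
python3 m.py
python3 -m crank '[{"dp":[0,0,0],"twist":0,"jaw":-0.3},{"dp":[0,0,0],"twist":0,"jaw":-0.7},{"dp":[0,0,0],"twist":0,"jaw":-0.7},{"dp":[0,0,0],"twist":0,"jaw":-0.7},{"dp":[0,0,0],"twist":0,"jaw":-0.7}]' 30 | grep -E 'opening|force'
python3 -m crank '[{"dp":[0,0,0],"twist":0,"jaw":0},{"dp":[0,0,0],"twist":0,"jaw":0.5},{"dp":[0,0,0],"twist":0,"jaw":1},{"dp":[0,0,0],"twist":0,"jaw":1},{"dp":[0,0,0],"twist":0,"jaw":1}]' 30 | grep -E 'opening|force'
python3 m.py
```

```text
time_s: 13.0
ee_pos: [0.5482, -0.2262, 0.0863]
eef_rot: [[-0.266, 0.964, 0.0], [0.964, 0.266, -0.0], [-0.0, 0.0, -1.0]]
force: [0.1, -0.5, -0.1]
opening: 0.0726
grip_force: 0.0
time_s: 13.5
ee_pos: [0.5481, -0.2266, 0.0901]
eef_rot: [[-0.265, 0.964, 0.001], [0.964, 0.265, -0.002], [-0.002, 0.001, -1.0]]
force: [-5.7, 1.9, 14.1]
opening: 0.0337
grip_force: 30.9
was ((np.int64(50), np.int64(102), np.int64(119)), -95.5) carrier back edge (mm from seat) ((np.int64(19), np.int64(79), np.int64(121)), -87.3) pin px 0 13.55 0.03385938323814043
force: [-0.4, -0.2, -0.0]
opening: 0.0726
grip_force: 0.0
force: [-5.6, 3.0, 13.0]
opening: 0.0341
grip_force: 30.8
was ((np.int64(50), np.int64(102), np.int64(119)), -95.5) carrier back edge (mm from seat) ((np.int64(0), np.int64(58), np.int64(123)), -79.9) pin px 65 14.6 0.033519854988843516
```

```bash
cat > m2.py <<'E'
from h import *
np.set_printoptions(precision=1,suppress=True)
o=np.array([.5018,-.0531,0]);Y=np.array([-.265,.964,0]);X=np.array([.964,.265,0])
def comps(c,los,box,z,name,amin=4):
    h=cv2.cvtColor(c['pixels'],cv2.COLOR_RGB2HSV);m=np.zeros(h.shape[:2],np.uint8);x0,y0,x1,y1=box
    for lo,hi in los: m|=cv2.inRange(h,lo,hi)
    t=np.zeros_like(m);t[y0:y1,x0:x1]=m[y0:y1,x0:x1]
    n,l,st,ce=cv2.connectedComponentsWithStats(t)
    for i in range(1,n):
        if st[i,4]>=amin:
            p=onz(c,*ce[i],z)-o;print(name,st[i],ce[i],'along %.1f across %.1f mm'%(p@Y*1000,p@X*1000))
RED=[((0,150,50),(4,255,255)),((170,150,50),(180,255,255))];ORG=[((5,150,100),(18,255,255))];BLU=[((100,120,30),(125,255,255))]
w=shot('wrist');t=shot('top');s=shot('scene')
comps(w,RED,(200,0,430,220),.06,'W red')
comps(t,RED,(380,240,520,290),.06,'T red');comps(t,ORG,(400,240,460,290),.06,'T pad');comps(t,BLU,(400,230,475,295),.07,'T blue')
comps(s,ORG,(380,190,440,260),.06,'S pad');comps(s,[((40,80,40),(85,255,255))],(370,150,430,250),.136,'S green')
comps(t,[((40,80,40),(85,255,255))],(380,240,425,295),.136,'T disc')
for n,c in(('scene',s),('top',t),('wrist',w)): cv2.imwrite('pics/l_%s.png'%n,cv2.cvtColor(c['pixels'],cv2.COLOR_RGB2BGR))
print(robot.sense()['time_s'])
E
python3 m2.py
```

```text
W red [277  48  16   3  22] [283.8  48.6] along -74.4 across -12.7 mm
W red [336  48  17   4  56] [343.8  49.5] along -74.7 across 12.4 mm
T red [483 244  18   5  47] [492.8 245.6] along -197.2 across 8.8 mm
T red [490 254  13   7  46] [496.7 256.5] along -198.0 across -14.5 mm
T blue [465 240  10  20  75] [471.8 247.3] along -151.1 across 16.9 mm
T blue [429 256  16  22 230] [436.6 266.6] along -70.9 across -1.3 mm
S green [402 214   9   6  44] [405.7 216.5] along 1.1 across -3.2 mm
T disc [404 270  14  13 131] [410.2 275.9] along -1.5 across -3.4 mm
14.75
```

Run:
```python
import cv2,numpy as np
w=cv2.imread('pics/l_wrist.png')[0:225,200:440];s=cv2.imread('pics/l_scene.png')[170:280,360:470];t=cv2.imread('pics/l_top.png')[235:310,370:520]
A=cv2.resize(w,(400,375));B=cv2.resize(s,(400,400),interpolation=2);C=cv2.resize(t,(400,200),interpolation=2)
im=np.zeros((600,800,3),np.uint8);im[:375,:400]=A;im[:400,400:]=B;im[380:580,:400]=C;cv2.imwrite('pics/c6.png',im)
```

```text
(no output)
```

View pics/c6.png

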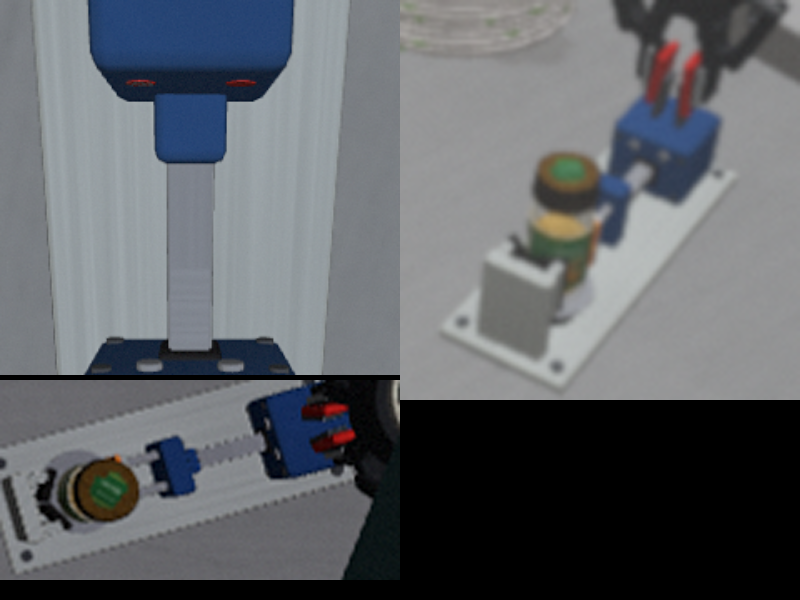

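The picture shows the jar upright near the V and the pad close behind it. The pins are still flush in the carrier's back face, at crop (140,82) and (241,82). From this I work out the gap left.

Run:
```python
from h import *
o=np.array([.5018,-.0531,0]);Y=np.array([-.265,.964,0])
al=lambda c,u,v,z:round(1000*float((onz(c,u,v,z)-o)@Y),1)
t=shot('top');w4=np.load('w4.npy',allow_pickle=True).item();w1=np.load('w1.npy',allow_pickle=True).item()
print('carrier T',al(t,450.58,262.8,.07),'->',al(t,436.6,266.6,.07))
for n,c,x in(('w4',w4,314),('w1',w1,327)):
    h=cv2.cvtColor(c['pixels'],cv2.COLOR_RGB2HSV);m=cv2.inRange(h,(4,150,80),(20,255,255))
    m[:,:x-25]=0;m[:,x+25:]=0;m[:100]=0
    ys=np.where((m>0).sum(1)>15)[0];print(n,ys.min(),ys.max(),'front at top edge z.081',[al(c,x,r,.081) for r in (ys.min(),ys.max())],'bottom z.039',al(c,x,ys.min(),.039))
```

```text
carrier T -100.3 -> -71.0
w4 129 134 front at top edge z.081 [-52.0, -55.6] bottom z.039 -53.4
w1 240 254 front at top edge z.081 [-40.8, -54.9] bottom z.039 -54.9
```

```bash
python3 -m crank '[{"dp":[0,0,0],"twist":0,"jaw":-0.3},{"dp":[0,0,0],"twist":0,"jaw":-0.7},{"dp":[0,0,0],"twist":0,"jaw":-0.7},{"dp":[0,0,0],"twist":0,"jaw":-0.7},{"dp":[0,0,0],"twist":0,"jaw":-0.7}]' 30 | grep -E 'opening|force'
python3 -m crank '[{"dp":[0,0,0],"twist":0,"jaw":0},{"dp":[0,0,0],"twist":0,"jaw":0.5},{"dp":[0,0,0],"twist":0,"jaw":1},{"dp":[0,0,0],"twist":0,"jaw":1},{"dp":[0,0,0],"twist":0,"jaw":1}]' 30 | grep -E 'opening|force'
python3 m2.py
```

```text
force: [0.2, -0.1, 0.3]
opening: 0.0726
grip_force: 0.0
force: [-5.6, 2.9, 14.2]
opening: 0.0339
grip_force: 30.8
W red [275  19  18   9 145] [283.5  22.8] along -64.8 across -12.6 mm
W red [336  19  19   9 145] [344.7  22.8] along -64.8 across 12.5 mm
T red [483 243  18   6  48] [492.8 245.5] along -197.3 across 8.9 mm
T red [490 254  13   6  43] [497.3 256.3] along -199.2 across -14.5 mm
T blue [469 240   6  21  74] [472.3 247.8] along -151.7 across 15.7 mm
T blue [465 242   3   8  11] [466.4 245.5] along -141.6 across 23.4 mm
T blue [425 258  16  22 228] [431.9 268.1] along -61.0 across -1.8 mm
S green [400 215   9   6  45] [403.9 217.8] along 7.9 across -2.1 mm
T disc [400 271  14  13 131] [406.2 276.8] along 6.1 across -3.1 mm
15.95
```

```bash
python3 -m crank '[{"dp":[0,0,0],"twist":0,"jaw":-0.3},{"dp":[0,0,0],"twist":0,"jaw":-0.7},{"dp":[0,0,0],"twist":0,"jaw":-0.7},{"dp":[0,0,0],"twist":0,"jaw":-0.7},{"dp":[0,0,0],"twist":0,"jaw":-0.7}]' 30 | grep -E 'opening|force'
python3 -m crank '[{"dp":[0,0,0],"twist":0,"jaw":0},{"dp":[0,0,0],"twist":0,"jaw":0.5},{"dp":[0,0,0],"twist":0,"jaw":1},{"dp":[0,0,0],"twist":0,"jaw":1},{"dp":[0,0,0],"twist":0,"jaw":1}]' 30 | grep -E 'opening|force'
python3 m2.py
python3 - <<'E'
import cv2,numpy as np
w=cv2.imread('pics/l_wrist.png')[0:225,200:440];s=cv2.imread('pics/l_scene.png')[170:280,360:470];t=cv2.imread('pics/l_top.png')[235:310,370:520]
A=cv2.resize(w,(400,375));B=cv2.resize(s,(400,400),interpolation=2);C=cv2.resize(t,(400,200),interpolation=2)
im=np.zeros((600,800,3),np.uint8);im[:375,:400]=A;im[:400,400:]=B;im[380:580,:400]=C;cv2.imwrite('pics/c7.png',im)
E
```

```text
force: [0.0, -0.4, -0.6]
opening: 0.0731
grip_force: 0.0
force: [-6.5, 3.3, 13.3]
opening: 0.0336
grip_force: 31.5
W red [274   0  19  29 504] [283.3  13. ] along -61.2 across -12.6 mm
W red [336   0  19  28 493] [344.9  13. ] along -61.2 across 12.5 mm
T red [483 244  18   5  47] [492.8 245.6] along -197.2 across 8.8 mm
T red [490 254  13   7  43] [497.3 256.4] along -199.3 across -14.6 mm
T red [429 261   5   3  12] [431.2 261.9] along -65.7 across 10.4 mm
T red [433 272   5   4  15] [434.8 273.2] along -66.2 across -13.4 mm
T blue [464 240  11  21  84] [471.4 247.6] along -150.1 across 16.6 mm
T blue [420 259  16  22 227] [427.  269.3] along -50.9 across -1.5 mm
S green [400 215   9   6  42] [403.9 217.9] along 8.2 across -2.3 mm
T disc [400 271  14  13 131] [406.2 276.9] along 6.2 across -3.2 mm
17.1
```

View pics/c7.png

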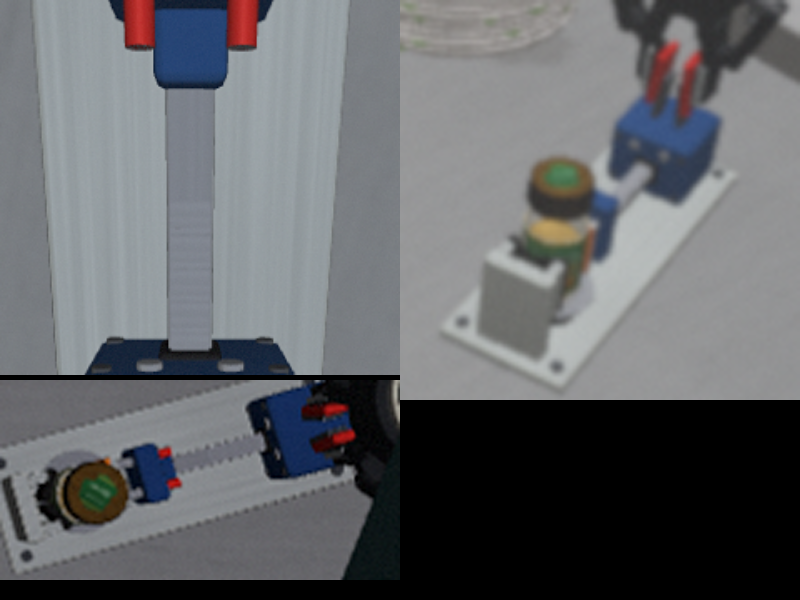

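The jar is upright in the V and didn't move during this last pump. The pins stick out about 1 cm behind the carrier, at crop (140,25) and (242,25), so the pad is pressed in by about 10 mm. The levers are still squeezed at 31 N, so I'm handing in.

```bash
python3 -c "
from rig import robot
print(robot.sign_off())"
```

```text
the job is handed in; nothing more can be done
None
```

I handed the job in at about 17 s (no verdict came back): after five pumps the brown-capped jar stands upright in the V jaw with the pad pressed in about 10 mm, and the levers are still held fully squeezed.

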